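Set the filter month wheel on the purifier jug

ROBOT

A 6-joint arm with a two-finger parallel gripper is mounted at the origin on the work surface. World frame = base frame: x ahead of the robot, y to its left, z up, the work surface at z = 0. Lengths are in m, angles in rad, forces in N, time in s.
With the tool pointing down it reaches from about 0.425 to 0.95 m from the base axis. Payload 3.5 kg.
Tool frame: the origin (TCP) lies at the very end of the fingers, on their centre line; the grasp point (between the pads) lies 19 mm behind it; z points along the fingers, y is the direction in which the jaws open and shut (so a half turn about z gives the same grasp; the last joint's range is limited). The gripper opens to 85 mm and grips with 20 to 120 N. Pads are 22 mm wide; open, the fingers measure 114 mm over their backs; the gripper's body (76 mm by 85 mm) begins 54 mm behind the grasp point. The pads swing forward as they close: fully open they stand 13 mm farther back than shut.
Start: joints at [0.997, 0.286, 1.577, -0, 1.279, -0.15], TCP at [0.278, 0.615, 0.207] pointing down, gripper open.
Joint ranges: [-2.77, 2.77], [-0.9, 2.22], [0.21, 2.48], [-1.53, 4.67], [0.24, 2.81], [-2.84, 2.84]. Speed limits (rad/s): [2.79, 2.79, 3.14, 3.14, 3.14, 3.14].

INTERFACE

Orientations are given as a unit quaternion [x, y, z, w].
In Python, from plant import get_state, read_camera, get_calibration, ticket, search_frame, cut_out, pinpoint gives the robot as it stands.
- The arm moves only by the tool move_arm, never from a script. Its argument "plan" is a list that holds one entry, the list of rows, each a list of 7 numbers: the turn, a rotation vector about the tool's x, y, z in degrees, then the shift along the tool's x, y, z in m, then the finger opening in m, from 0 to 0.0854. In form: [[[ax, ay, az, x, y, z, hand], ...]]. A call has exactly 5 rows; each row is the pose to reach, as a shift and turn from the pose measured when the call began, along the tool's axes at that moment; what a row does not reach only later rows make up. A row lasts 1/8 s, in which the tool goes at most 62.5 mm and 10.7 degrees, less where a joint would pass 70% of its speed; a pose out of reach is approached as far as the arm can. A call with a gripper value outside its range is refused whole. The fingers move at their own pace and stop on an object; "force" is the grip in N (left out, the last holds). Time passes only in rows, so rows that repeat a pose let the fingers close, or fill a call up. It gives the time, the measured TCP pose, the force and the opening at its end, in the units of the state.
- get_state(): the state, without advancing time (a new reading comes with each control period).
- read_camera(name): name is "scene" or "side" or "wrist"; returns the picture (480x640x3 uint8, red, green, blue); there is no depth.
- get_calibration(name): a dict with "mtx" (3x3 intrinsics, pixels), "extrinsics" (4x4, takes a point from camera to world coordinates); the wrist camera has in their place "hand_eye" (4x4, takes a point from camera to tool coordinates, whose origin is the TCP and whose axes are the flange's). Camera axes: x right, y up, looking along -z (the intrinsics and any distortion apply to the point x, -y, -z); pixel columns grow to the right and rows downward; lengths in m; the calibration is good to about 2 mm. The wrist camera is an equidistant fisheye: a pixel r from the principal point sees the ray r / f radians off the axis. A picture is of the moment at which its call begins: read the wrist's pose just before it. get_calibration takes no time and is no camera call.
- ticket.sign_off(): hands the job in, once; it reports no verdict.
Trained networks look in the newest picture that a camera, given by its name, has taken for a name from the list of things; names that differ only in an ending like _2 or _b are one class to them, and where a whole thing is asked for, a point or a joint stands for the part that bears it (a point fixed in the world has none). Each returns a list of dicts, best first, with "p" (0 to 1); they miss things now and then, are a little off and sometimes report something else, mostly with a low value. They report only what shows in the picture. A call takes as long as a camera call.
- search_frame(camera, query): "centre" ([column, row] in pixels, amid what is visible of it).
- cut_out(camera, query): "pixels" (480x640 bool, what is visible of it) and "centre" ([column, row] in pixels, amid what is visible of it).
- pinpoint(camera, query): "centre" ([column, row] in pixels: a listed point, or the origin of a listed thing).
The state is a dict: "time": time; "qpos": joint angles; "dq": joint speeds; "joint_efforts": joint torques, N m; "eef_pos": TCP position; "tcp_rot": TCP orientation; "contact_force": force on the tool from outside, world axes, zero at the start; "wrist_torque": the same for the moment, N m; "opening": opening from 0.0 (shut) to 1.0 (fully open).
Only numpy, scipy, OpenCV 4.12 (cv2) and the standard library are available. Lean on these libraries where they do the work, as an engineer would, in place of code of your own. Each camera call takes 0.05 s, during which the arm holds its last target.

TASK

A fresh filter is in the purifier jug: push the jug's lid fully shut, then roll the knurled wheel on the lid by its edge until the digit 4 sits in the middle of the little window. Leave the cups, the glass and the spare cartridge standing where they are.

Things in the scene. Friction and masses are not known exactly. Their poses are not given: they have to be found in the camera images.
- jug: White plastic purifier jug, 180 (x) by 120 (y) mm and 165 mm high, clipped into a low grey dock (205 by 145 by 12 mm) that is fixed to the ledge: it cannot move. Origin: centre of the dock's underside, on the ledge. Its x axis points from the spout to the loop handle (which sticks out to 150 mm from the origin), y to the left of that, z up.
- lid_hinge (a point): Middle of the lid's hinge axis, on the jug at [85, 0, 165] mm in the jug's frame. The axis runs along the jug's y.
- lid (a joint): Opening angle of the jug's lid, rad: 0 fully shut (hard stop), larger is more open. The stiff hinge (0.5 N m of friction) holds the lid wherever it is left, so it starts standing half open and must be pushed all the way down; 2 to 6 N downwards near the tab does it.
- lid_tab (a point): Middle of the top of the blue thumb tab (50 mm wide) at the lid's free end; turns with the lid. In the lid's frame (origin at the hinge, the jug's axes when shut) it is at [-192, 0, 18] mm. The lid is a white plate 180 mm long, 124 mm wide and 18 mm thick, the tab sticks 25 mm out of it; its flat top lies 18 mm above the hinge axis, 183 mm above the ledge when shut.
- wheel_axle (a point): Centre of the blue knurled wheel, at [-105, 0, 2] mm in the lid's frame; x along the axle, z out of the lid's top. Wheel 64 mm across, 24 mm wide along the axle, 30 ribs 2 mm high on its edge. Its top 16 mm stand out of the lid's top face, to be pinched on the flat sides or rubbed along the edge. Clear beside it: 36 mm towards the hinge (then the window frame), more towards the tab.
- wheel (a joint): Wheel angle, rad, about the lid's x: as it grows the wheel's top moves towards the jug's -y. Digits 0 to 9 stand round a white drum on the axle: digit d is in mid-window at d x 0.6283, plus or minus whole turns (6.2832), so the 4 is there at 2.513 and at -3.770. It turns endlessly both ways, no clicks, and stays where left (0.05 N m friction, 1.6 N at the edge).
- window (a point): Middle of the window, at the top of its grey frame (25 by 46 mm, 11.5 mm above the lid's top face), at [-45, 0, 29.5] mm in the lid's frame, on the wheel's hinge side. Black digits, 12 mm tall and 8 mm wide, tops towards the hinge; the next higher digit comes in from the jug's +y side.
- cup_a_mid (a point): Stainless steel cup, 72 mm across and 85 mm high, standing loose on the ledge; point at its centre, half-way up. Not to be disturbed.
- cup_b_mid (a point): A second cup like it; point at its centre, half-way up. Not to be disturbed.
- tumbler_mid (a point): Small glass tumbler with a ribbed base, 64 mm across, 95 mm high, loose; point at its centre, half-way up. Not to be disturbed.
- cartridge_mid (a point): Spare blue filter cartridge standing loose, 66 mm across, 92 mm high; point at its centre, half-way up. Not to be disturbed.

How it is judged:
By the outcome, as a careful person would: the job done as asked, in the order asked, and still so for the second after the job is handed in, with the robot touching nothing.
It also fails if it takes over 64 s, if anything falls off the work surface, if the arm or the gripper's body presses on something with over 40 N, if the wrist force passes 120 N, or if a joint passes its speed limit or range.

## Working session

There is one attempt and no reset: what is moved stays moved. The work goes in short steps, Python scripts to look and compute and a tool call to move; the robot and the scene stay as the last step left them, time stands still between calls to the robot, and variables do not carry over. Pictures are saved under pics/ and viewed, and the job is handed in when it is done.

Besides the shell and the picture viewer there is one more tool, called after "Request:" in YAML: its name, and indented under it one key for each argument. move_arm: Moves the arm, as the interface text tells. Its arguments: {"type":"object","properties":{"plan":{"type":"array","items":{"type":"array","items":{"type":"array","items":{"type":"number"}}}},"force":{"type":"number"}},"required":["plan"]}

```bash
mkdir -p pics; ls; cat > h.py <<'E'
import numpy as np, cv2
from plant import *
from scipy.spatial.transform import Rotation as R
def snap(n,f):
    im=read_camera(n); cv2.imwrite('pics/'+f+'.png',im[:,:,::-1]); return im
def ray(n,px):
    c=get_calibration(n); K=np.array(c['mtx']); E=np.array(c['extrinsics'])
    D=np.array(c.get('distortion',c.get('dist',np.zeros(5))),float)
    u=cv2.undistortPoints(np.array([[px]],float),K,D)[0,0]
    d=E[:3,:3]@np.array([u[0],-u[1],-1]); return E[:3,3],d/np.linalg.norm(d)
def tri(rs):
    A=0;b=0
    for o,d in rs:
        P=np.eye(3)-np.outer(d,d);A=A+P;b=b+P@o
    x=np.linalg.solve(A,b); return x,[np.linalg.norm((np.eye(3)-np.outer(d,d))@(x-o)) for o,d in rs]
def proj(n,X):
    c=get_calibration(n); K=np.array(c['mtx']); E=np.array(c['extrinsics'])
    p=E[:3,:3].T@(np.asarray(X)-E[:3,3]); q=np.array([[p[0],-p[1],-p[2]]])
    D=np.array(c.get('distortion',c.get('dist',np.zeros(5))),float)
    return cv2.projectPoints(q,np.zeros(3),np.zeros(3),K,D)[0][0,0]
E
python3 - <<'E'
from h import *
for n in ['scene','side','wrist']:
    print(n,get_calibration(n)); snap(n,n+'0')
for n in ['scene','side','wrist']:
    for q in ['jug','lid_hinge','lid_tab','wheel_axle','window','cup_a_mid','tumbler_mid','cartridge_mid']:
        print(n,q,[(np.round(r['centre']).tolist(),round(r['p'],2)) for r in pinpoint(n,q)][:3])
s=get_state();print(s)
E
```

```text
pics
scene {'mtx': array([[562.85894814,   0.        , 323.1964677 ],
       [  0.        , 562.85894814, 242.62722964],
       [  0.        ,   0.        ,   1.        ]]), 'extrinsics': array([[-1.74464648e-02, -5.75423342e-01,  8.17669614e-01,
         1.46991434e+00],
       [ 9.99551173e-01, -2.99565148e-02,  2.45767367e-04,
         5.85970298e-02],
       [ 2.43531116e-02,  8.17306910e-01,  5.75687711e-01,
         7.43871129e-01],
       [ 0.00000000e+00,  0.00000000e+00,  0.00000000e+00,
         1.00000000e+00]])}
side {'mtx': array([[571.4148503 ,   0.        , 321.55315896],
       [  0.        , 571.4148503 , 243.9738179 ],
       [  0.        ,   0.        ,   1.        ]]), 'extrinsics': array([[ 8.36889726e-01,  4.10330587e-01, -3.62276685e-01,
         2.65189932e-01],
       [-5.47371501e-01,  6.27562620e-01, -5.53669213e-01,
        -4.58003923e-01],
       [ 1.63892837e-04,  6.61660009e-01,  7.49803978e-01,
         8.04750624e-01],
       [ 0.00000000e+00,  0.00000000e+00,  0.00000000e+00,
         1.00000000e+00]])}
wrist {'mtx': array([[371.64829954,   0.      
[... 1355 characters left out ...]
[6.0, 467.0], 0.68)]
{'time': 1.35, 'qpos': array([ 9.96986838e-01,  2.86288489e-01,  1.57669207e+00,  2.52520782e-06,
        1.27862937e+00, -1.50038267e-01]), 'dq': array([ 0.00014155, -0.00101659,  0.00086758,  0.00155795,  0.00072741,
        0.0008606 ]), 'joint_efforts': array([-8.34690381e-04, -4.05953157e+01, -2.92933774e+01, -1.78757018e-04,
        5.69431304e-04, -3.52470863e-06]), 'eef_pos': array([0.27754674, 0.61527918, 0.20733685]), 'tcp_rot': array([ 2.10304070e-01,  9.77636025e-01, -7.65035370e-06, -4.18927901e-06]), 'contact_force': array([-0.43995732,  0.24825256,  0.29085267]), 'wrist_torque': array([ 0.05713338, -0.00107019, -0.03582786]), 'opening': 1.0032307774168603}
```

View pics/scene0.png

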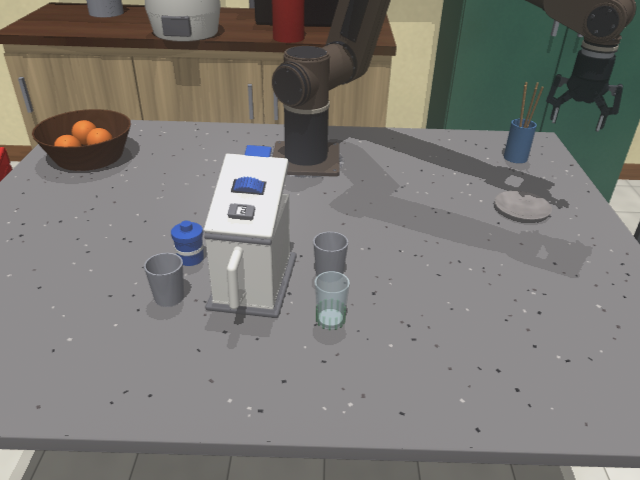

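View pics/side0.png

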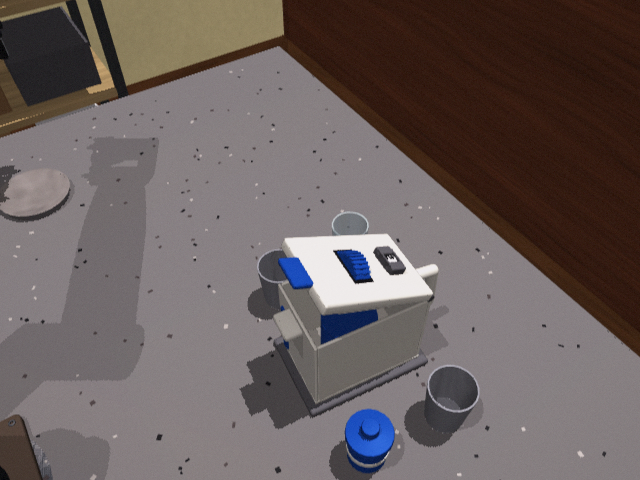

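```bash
python3 - <<'E'
from h import *
P=dict(jug=([253,281],[352,354]),hinge=([238,239],[406,273]),tab=([256,150],[298,269]),axle=([251,192],[351,270]),win=([241,208],[395,255]),cupa=([166,279],[446,402]),tumb=([330,300],[348,242]),cart=([190,242],[369,440]))
for k,(a,b) in P.items():
    x,e=tri([ray('scene',a),ray('side',b)]);print(k,x.round(4),np.round(e,4))
E
```

```text
jug [ 0.5644 -0.0867  0.0026] [0.0021 0.0021]
hinge [ 0.645  -0.0959  0.1645] [0.0017 0.0017]
tab [ 0.4812 -0.0761  0.2619] [0.0006 0.0006]
axle [ 0.5587 -0.0799  0.2125] [0.0007 0.0007]
win [ 0.6219 -0.0912  0.2152] [0.0023 0.0023]
cupa [ 0.6165 -0.2461  0.0451] [0.0006 0.0006]
tumb [0.6709 0.0753 0.0515] [0.0012 0.0012]
cart [ 0.4909 -0.2282  0.0449] [0.002 0.002]
```

The scene view shows the jug with its lid up (tab near 256,150) and the digit window at (241,208). The loose items are the cartridge (190,242), cup A (166,279), cup B (330,250) and the tumbler (330,300). In the side view the tab is at (297,270), the wheel at (353,265) and the window at (392,258).

```bash
cat >> h.py <<'E'
JO=np.array([0.5615,-0.0863,0.0]); YAW=np.deg2rad(-6.7)
def j2w(p): return JO+R.from_euler('z',YAW).apply(np.array(p,float))
def w2j(p): return R.from_euler('z',-YAW).apply(np.array(p,float)-JO)
RT=R.from_matrix(np.column_stack([[np.cos(YAW),np.sin(YAW),0],[np.sin(YAW),-np.cos(YAW),0],[0,0,-1]]))
def rel(p,rot=None):
    "offset of world target p / rot in tool axes now"
    s=get_state();C=R.from_quat(s['tcp_rot']); rot=rot or RT
    return (C.inv()*rot).as_rotvec(degrees=True).round(2), C.inv().apply(np.array(p)-s['eef_pos']).round(4)
def st():
    s=get_state();C=R.from_quat(s['tcp_rot'])
    print('t',round(s['time'],2),'jug',(w2j(s['eef_pos'])*1000).round(1),'F',R.from_euler('z',-YAW).apply(s['contact_force']).round(1),'op',round(s['opening'],3),'ang',(C.inv()*RT).as_rotvec(degrees=True).round(2))
E
python3 - <<'E'
from h import *
print(rel(j2w([-0.09,0,0.34])));st()
im=cv2.imread('pics/side0.png')[225:300,330:430];cv2.imwrite('pics/c.png',cv2.resize(im,None,fx=7,fy=7,interpolation=3))
E
```

```text
(array([ -0.  ,   0.  , 162.42]), array([-0.4615, -0.5499, -0.1327]))
t 1.35 jug [-363.9  663.7  207.3] F [-0.5  0.2  0.3] op 1.003 ang [ -0.     0.   162.42]
```

View pics/c.png

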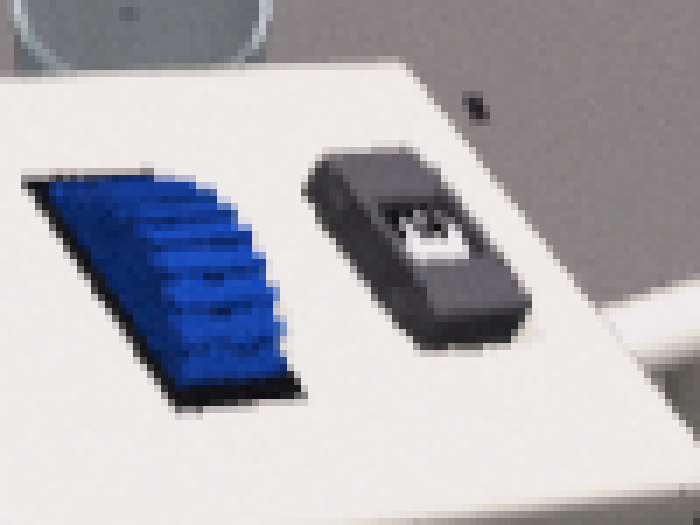

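Request:
move_arm:
  plan:
    - [[0,0,10,-0.01,-0.01,-0.05,0],[0,0,20,-0.04,-0.045,-0.09,0],[0,0,30,-0.075,-0.085,-0.12,0],[0,0,40,-0.11,-0.13,-0.135,0],[0,0,50,-0.15,-0.175,-0.135,0]]
  force: 60

```text
time: 1.98
eef_pos: [0.3429, 0.393, 0.3448]
tcp_rot: [0.606, 0.796, 0.002, 0.001]
contact_force: [1.2, -0.2, -0.1]
opening: -0.002
```

```bash
python3 - <<'E'
from h import *
print(rel(j2w([-0.09,0,0.34])));st()
E
```

```text
(array([ 8.0000e-02, -3.1000e-01,  1.1215e+02]), array([-4.863e-01, -4.000e-04,  4.000e-03]))
t 1.98 jug [-273.   450.5  344.8] F [ 1.2 -0.  -0.1] op -0.002 ang [ 8.0000e-02 -3.1000e-01  1.1215e+02]
```

Request:
move_arm:
  plan:
    - [[0,0,10,-0.05,0,0,0],[0,0,20,-0.1,0,0,0],[0,0,30,-0.15,0,0,0],[0,0,40,-0.2,0,0,0],[0,0,50,-0.25,0,0,0]]

```text
time: 2.6
eef_pos: [0.4096, 0.1505, 0.3447]
tcp_rot: [0.886, 0.463, 0.003, -0.0]
contact_force: [1.9, -0.7, 0.9]
opening: 0.001
```

```bash
python3 - <<'E'
from h import *
print(rel(j2w([-0.09,0,0.34])));st()
E
```

```text
(array([-3.000e-02, -3.500e-01,  6.183e+01]), array([-0.1499,  0.1806,  0.0044]))
t 2.6 jug [-178.5  217.4  344.7] F [ 1.9 -0.5  0.9] op 0.001 ang [-3.000e-02 -3.500e-01  6.183e+01]
```

Request:
move_arm:
  plan:
    - [[0,0,10,-0.03,0.036,0,0],[0,0,20,-0.06,0.072,0,0],[0,0,31,-0.09,0.108,0,0],[0,0,41,-0.12,0.145,0,0],[0,0,52,-0.15,0.181,0,0]]

```text
time: 3.22
eef_pos: [0.4725, -0.0777, 0.3447]
tcp_rot: [1.0, 0.026, 0.003, -0.001]
contact_force: [0.3, -0.1, 0.2]
opening: 0.002
```

```bash
python3 - <<'E'
from h import *
snap('wrist','w1')
print(rel(j2w([-0.09,0,0.34])));st()
for q in ['lid_hinge','lid_tab','wheel_axle','window']:
        print(q,[(np.round(r['centre']).tolist(),round(r['p'],2)) for r in pinpoint('wrist',q)][:3])
E
```

```text
(array([ 0.07, -0.31,  9.24]), array([-0.001 , -0.0065,  0.004 ]))
t 3.27 jug [-88.   -6.3 344. ] F [ 1.  -3.2  0.1] op 0.001 ang [ 0.07 -0.31  9.24]
lid_hinge [([346.0, 28.0], 0.88)]
lid_tab [([204.0, 143.0], 0.72), ([314.0, 230.0], 0.56)]
wheel_axle [([327.0, 129.0], 0.91)]
window [([343.0, 44.0], 0.92)]
```

View pics/w1.png

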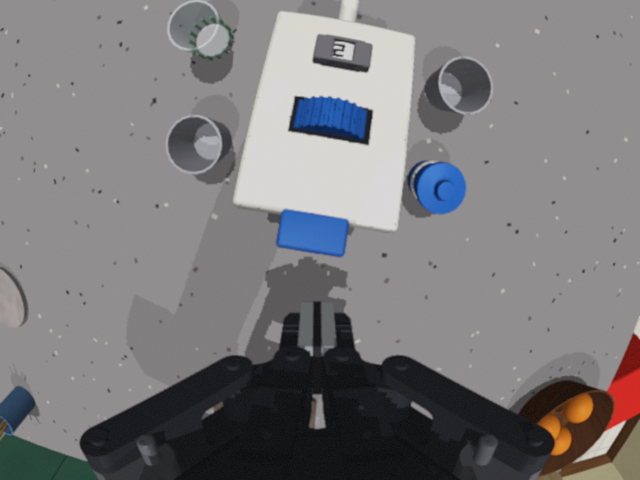

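```bash
python3 - <<'E'
from h import *
im=cv2.imread('pics/w1.png')[20:150,270:430];cv2.imwrite('pics/c2.png',cv2.resize(im,None,fx=4.5,fy=4.5,interpolation=3))
print(rel(j2w([-0.093,0,0.27])))
E
```

```text
(array([-0.2 , -0.28, 10.13]), array([-0.0034, -0.0003,  0.0744]))
```

View pics/c2.png

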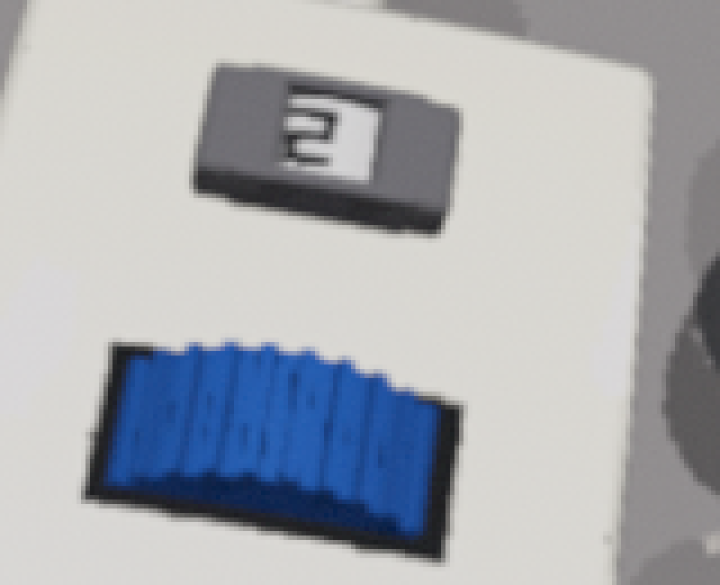

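The window shows a 2, left of centre (so the wheel is a little under 1.26 rad). Now I'll push the lid down.

Request:
move_arm:
  plan:
    - [[0,0,5,-0.002,0,0.03,0],[0,0,10,-0.003,0,0.06,0],[0,0,10.1,-0.0034,0,0.075,0],[0,0,10.1,-0.0034,0,0.085,0],[0,0,10.1,-0.0034,0,0.095,0]]

```text
time: 4.1
eef_pos: [0.4699, -0.0755, 0.25]
tcp_rot: [0.998, -0.057, 0.003, -0.002]
contact_force: [0.4, -0.6, 0.4]
opening: 0.002
```

```bash
python3 - <<'E'
from h import *
print(rel(j2w([-0.093,0,0.186])));st()
E
```

```text
(array([-0.2 , -0.37,  0.11]), array([-0.0011,  0.0002,  0.064 ]))
t 4.1 jug [-92.3   0.  250. ] F [ 0.5 -0.6  0.4] op 0.002 ang [-0.2  -0.37  0.11]
```

Request:
move_arm:
  plan:
    - [[0,0,0,0,0,0.01,0],[0,0,0,0,0,0.022,0],[0,0,0,0,0,0.034,0],[0,0,0,0,0,0.046,0],[0,0,0,0,0,0.056,0]]

```text
time: 4.72
eef_pos: [0.47, -0.0754, 0.193]
tcp_rot: [0.998, -0.057, 0.003, -0.002]
contact_force: [-1.4, 0.2, 2.0]
opening: 0.001
```

```bash
python3 - <<'E'
from h import *
st();snap('scene','s2');snap('side','d2');st()
a=cv2.imread('pics/s2.png')[100:340,130:370];b=cv2.imread('pics/d2.png')[190:430,240:480]
cv2.imwrite('pics/c3.png',cv2.resize(np.hstack([a,b]),None,fx=1.65,fy=1.65))
E
```

```text
t 4.72 jug [-92.1   0.2 193. ] F [-1.4  0.   2. ] op 0.001 ang [-0.21 -0.33  0.11]
t 4.83 jug [-92.7   0.4 192.1] F [-0.7  0.6 -0.3] op 0.0 ang [-0.24 -0.24  0.11]
```

View pics/c3.png

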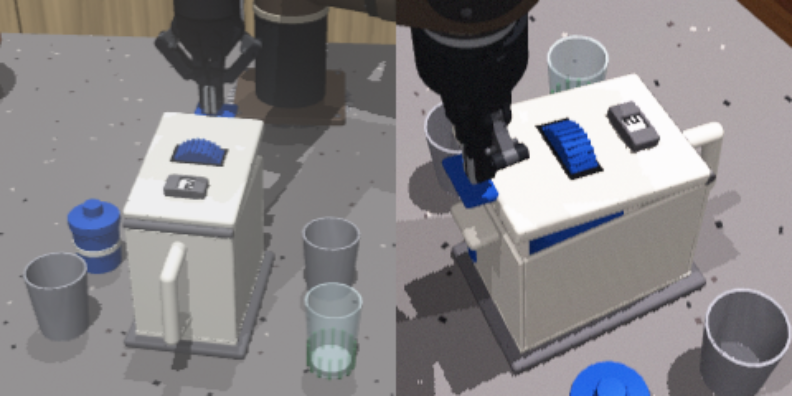

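The lid is partly pushed down, with a gap still visible at the front-left in the side view. I'll keep pressing.

Request:
move_arm:
  plan:
    - [[0,0,0,0,0,0.005,0],[0,0,0,0,0,0.008,0],[0,0,0,0,0,0.01,0],[0,0,0,0,0,0.012,0],[0,0,0,0,0,0.012,0]]

```text
time: 5.45
eef_pos: [0.4697, -0.0751, 0.18]
tcp_rot: [0.998, -0.058, 0.002, -0.002]
contact_force: [-0.1, 0.2, 0.3]
opening: -0.002
```

```bash
python3 - <<'E'
from h import *
st()
E
```

```text
t 5.45 jug [-92.5   0.4 180. ] F [-0.1  0.1  0.3] op -0.002 ang [-0.24 -0.26  0.1 ]
```

```bash
python3 - <<'E'
from h import *
snap('scene','s3');snap('side','d3');snap('wrist','w3');st()
a=cv2.imread('pics/s3.png')[100:340,130:370];b=cv2.imread('pics/d3.png')[190:430,240:480]
cv2.imwrite('pics/c4.png',cv2.resize(np.hstack([a,b]),None,fx=1.65,fy=1.65))
E
```

```text
t 5.6 jug [-92.5   0.5 180. ] F [-0.6  0.2 -0.9] op 0.0 ang [-0.25 -0.26  0.1 ]
```

View pics/c4.png

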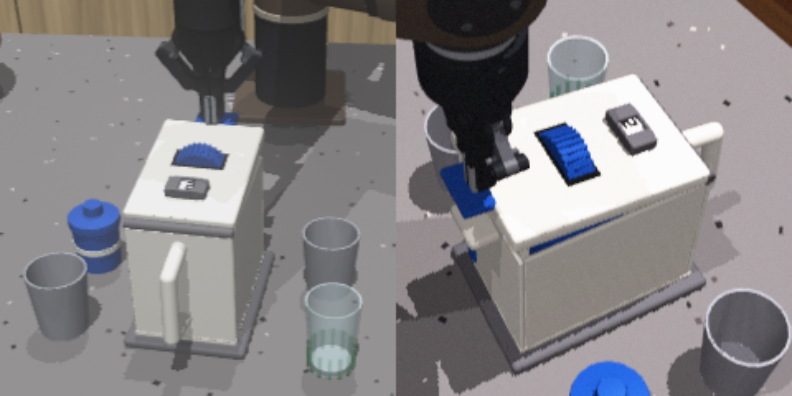

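View pics/w3.png

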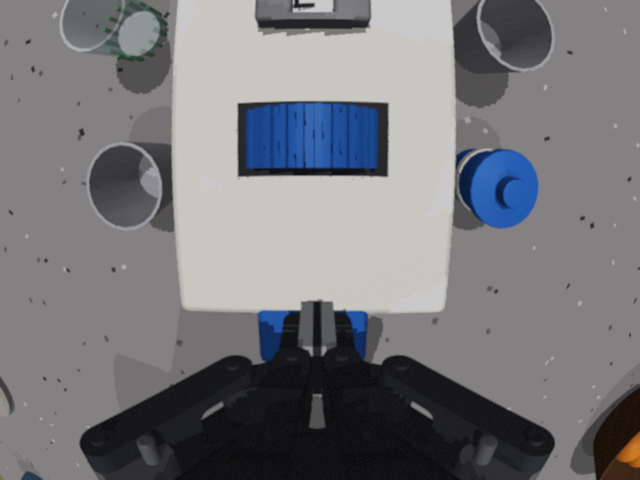

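Only a thin wedge-shaped gap remains under the lid in the side view. In the wrist view the fingertips are on the tab at (315,315). Pressing further.

Request:
move_arm:
  plan:
    - [[0,0,0,0,0,0.003,0],[0,0,0,0,0,0.006,0],[0,0,0,0,0,0.009,0],[0,0,0,0,0,0.012,0],[0,0,0,0,0,0.012,0]]

```text
time: 6.22
eef_pos: [0.4697, -0.0749, 0.1676]
tcp_rot: [0.998, -0.058, 0.002, -0.002]
contact_force: [0.2, 0.0, -0.6]
opening: 0.0
```

```bash
python3 - <<'E'
from h import *
st();snap('side','d4');snap('wrist','w4')
a=cv2.imread('pics/w4.png')[200:440,200:440];b=cv2.imread('pics/d4.png')[190:430,240:480]
cv2.imwrite('pics/c5.png',cv2.resize(np.hstack([a,b]),None,fx=1.65,fy=1.65))
E
```

```text
t 6.22 jug [-92.5   0.6 167.6] F [ 0.2  0.1 -0.6] op 0.0 ang [-0.26 -0.25  0.1 ]
```

View pics/c5.png

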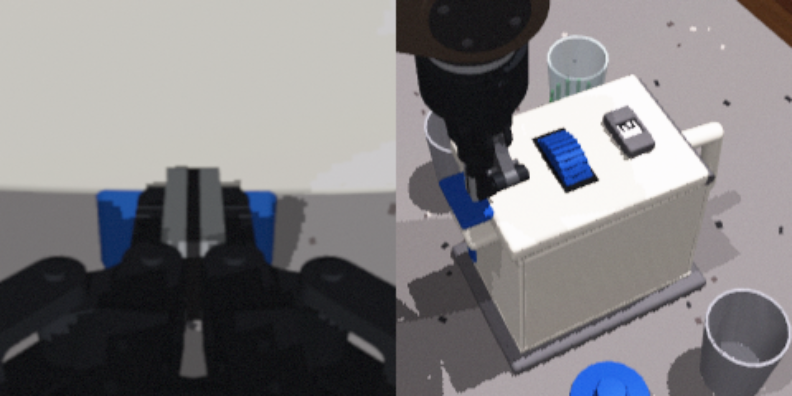

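Request:
move_arm:
  plan:
    - [[0,0,0,0,0,0.002,0],[0,0,0,0,0,0.003,0],[0,0,0,0,0,0.004,0],[0,0,0,0,0,0.005,0],[0,0,0,0,0,0.005,0]]

```text
time: 6.95
eef_pos: [0.4698, -0.0749, 0.1626]
tcp_rot: [0.998, -0.058, 0.002, -0.002]
contact_force: [-0.9, -0.6, -0.1]
opening: 0.004
```

```bash
python3 - <<'E'
from h import *
st();snap('side','d5');st()
for q in ['lid_hinge','lid_tab','wheel_axle','window']:
        print(q,[(np.round(r['centre']).tolist(),round(r['p'],2)) for r in pinpoint('side',q)][:3])
for n,p in [('hinge',[.085,0,.165]),('tab',[-.107,0,.183]),('axle',[-.02,0,.167]),('win',[.04,0,.1945])]:print(n,proj('side',j2w(p)).round(), proj('scene',j2w(p)).round())
b=cv2.imread('pics/d5.png')[230:330,260:400]
cv2.imwrite('pics/c6.png',cv2.resize(b,None,fx=5.5,fy=5.5))
E
```

```text
t 6.95 jug [-92.4   0.6 162.6] F [-0.8 -0.7 -0.1] op 0.004 ang [-0.26 -0.27  0.1 ]
t 7.0 jug [-92.3   0.6 162.7] F [-0.5  0.8  0.8] op 0.002 ang [-0.26 -0.27  0.1 ]
lid_hinge [([404.0, 271.0], 0.83)]
lid_tab [([282.0, 310.0], 0.9)]
wheel_axle [([344.0, 294.0], 0.67)]
window [([384.0, 266.0], 0.8)]
hinge [406. 272.] [237. 239.]
tab [282. 315.] [261. 179.]
axle [341. 298.] [251. 208.]
win [380. 270.] [242. 212.]
```

View pics/c6.png

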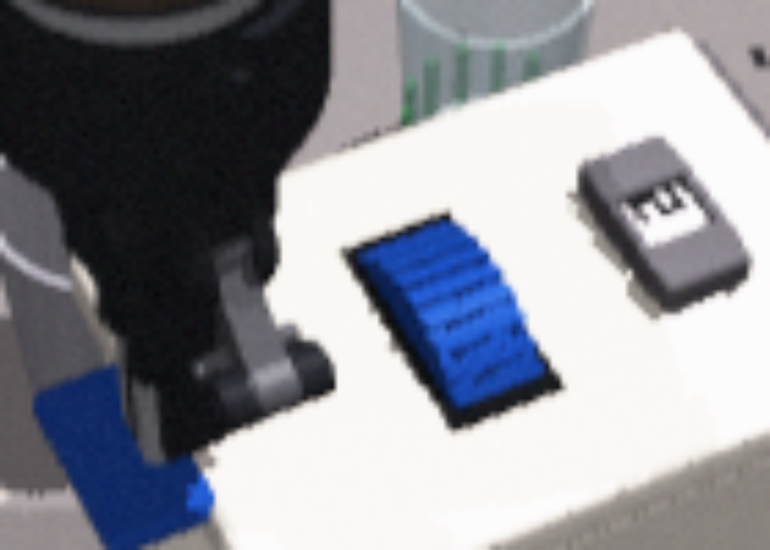

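```bash
python3 - <<'E'
from h import *
s=get_state()
print(proj('side',s['eef_pos']),proj('scene',s['eef_pos']))
C=R.from_quat(s['tcp_rot'])
im=snap('scene','s6')
im=cv2.imread('pics/s6.png');print(proj('scene',s['eef_pos']))
b=im[130:230,190:330];cv2.imwrite('pics/c7.png',cv2.resize(b,None,fx=5.5,fy=5.5))
# wrist view projection of the TCP
c=get_calibration('wrist');E=np.linalg.inv(c['hand_eye'])
for P in ([0,0,0],[.011,0,0],[-.011,0,0]):
    p=E[:3,:3]@np.array(P)+E[:3,3];v=np.array([p[0],-p[1],-p[2]]);th=np.arctan2(np.hypot(*v[:2]),v[2]);print(c['mtx'][:2,2]+c['mtx'][0,0]*th*v[:2]/np.hypot(*v[:2]))
a=snap('wrist','w6');a=cv2.imread('pics/w6.png')[270:370,250:390];cv2.imwrite('pics/c8.png',cv2.resize(a,None,fx=5.5,fy=5.5))
E
```

```text
[292.87847828 318.73068638] [259.62190601 191.60282757]
[259.62190601 191.60282757]
[316.0951916  295.28799605]
[316.07085446 275.03985631]
[316.11953757 314.48797462]
```

View pics/c7.png

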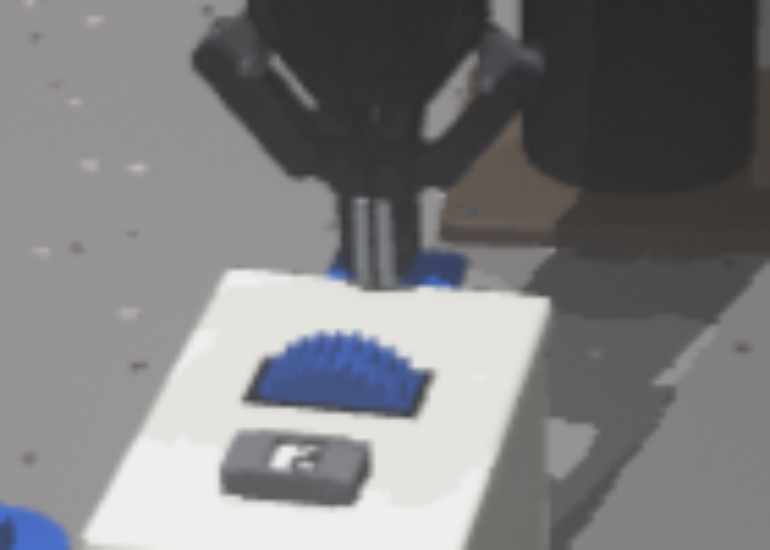

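View pics/c8.png

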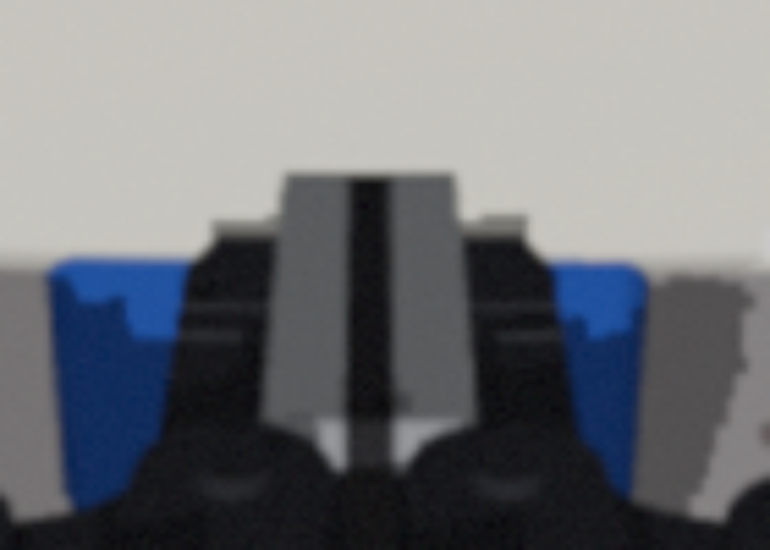

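The real fingertips sit about 15 mm above the reported TCP: the tip shows at row 302 in the wrist view and (257,183) in the scene view. So the lid still needs a few mm more.

Request:
move_arm:
  plan:
    - [[0,0,0,0,0,0.001,0],[0,0,0,0,0,0.002,0],[0,0,0,0,0,0.003,0],[0,0,0,0,0,0.004,0],[0,0,0,0,0,0.004,0]]

```text
time: 7.92
eef_pos: [0.4698, -0.0749, 0.159]
tcp_rot: [0.998, -0.058, 0.002, -0.002]
contact_force: [-2.2, 0.6, 3.2]
opening: 0.003
```

```bash
python3 - <<'E'
from h import *
s=get_state();st();print(s['joint_efforts'].round(2),s['wrist_torque'].round(2))
E
```

```text
t 7.92 jug [-92.4   0.6 159. ] F [-2.2  0.3  3.2] op 0.003 ang [-0.26 -0.25  0.1 ]
[ 1.000e-02 -2.166e+01 -2.719e+01  1.300e-01 -5.500e-01 -1.000e-02] [ 0.07  0.37 -0.03]
```

Request:
move_arm:
  plan:
    - [[0,0,0,0,0,0.001,0],[0,0,0,0,0,0.002,0],[0,0,0,0,0,0.003,0],[0,0,0,0,0,0.003,0],[0,0,0,0,0,0.003,0]]

```text
time: 8.55
eef_pos: [0.4698, -0.0749, 0.1588]
tcp_rot: [0.998, -0.057, 0.002, -0.002]
contact_force: [-7.4, 2.6, 14.4]
opening: -0.002
```

```bash
python3 - <<'E'
from h import *
s=get_state();st();print(s['joint_efforts'].round(2),s['wrist_torque'].round(2))
E
```

```text
t 8.55 jug [-92.4   0.6 158.8] F [-7.7  1.7 14.4] op -0.002 ang [-0.24 -0.2   0.12]
[-3.600e-01 -1.693e+01 -2.442e+01  2.300e-01 -2.000e+00 -1.000e-02] [0.32 1.37 0.02]
```

```bash
python3 - <<'E'
from h import *
snap('side','d7');snap('scene','s7');st()
for n in ['side','scene']:
  for q in ['lid_hinge','lid_tab','wheel_axle','window']:
        print(n,q,[(np.round(r['centre']).tolist(),round(r['p'],2)) for r in pinpoint(n,q)][:3])
b=cv2.imread('pics/d7.png')[235:345,260:400]
cv2.imwrite('pics/c9.png',cv2.resize(b,None,fx=5.4,fy=5.4))
E
```

```text
t 8.65 jug [-92.3   0.6 158.9] F [-7.7  0.7 14.3] op -0.001 ang [-0.24 -0.21  0.13]
side lid_hinge []
side lid_tab [([284.0, 311.0], 0.93)]
side wheel_axle [([342.0, 296.0], 0.78)]
side window [([382.0, 268.0], 0.59)]
scene lid_hinge [([239.0, 240.0], 0.81)]
scene lid_tab [([261.0, 179.0], 0.95)]
scene wheel_axle [([255.0, 209.0], 0.85)]
scene window [([244.0, 211.0], 0.87)]
```

View pics/c9.png

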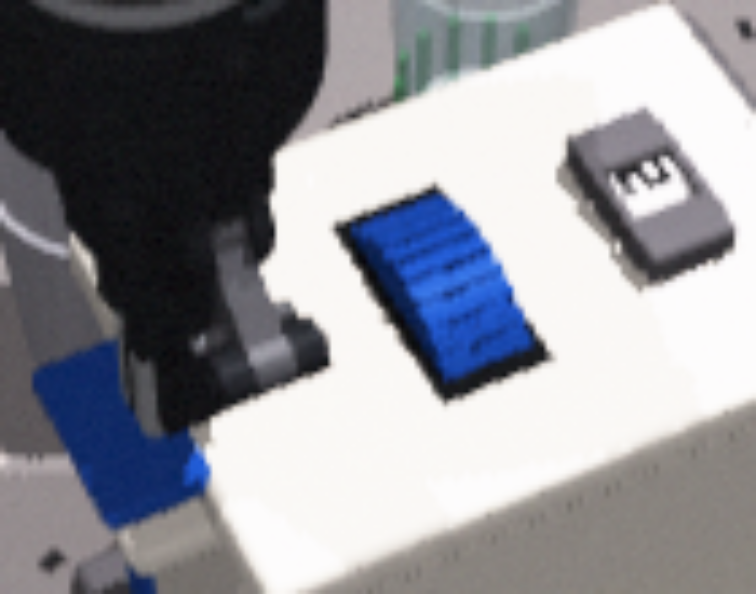

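The lid looks shut, since the tab and wheel positions match the shut predictions. I'll press once more on the flat plate, both to confirm and to calibrate the tip height.

Request:
move_arm:
  plan:
    - [[0,0,0,0,0,-0.02,0],[0,0,0,0,0,-0.035,0],[0,0,0,0.012,0,-0.035,0],[0,0,0,0.025,0,-0.035,0],[0,0,0,0.025,0,-0.03,0]]

```text
time: 9.68
eef_pos: [0.4953, -0.078, 0.188]
tcp_rot: [0.998, -0.057, 0.002, -0.002]
contact_force: [-0.1, -0.1, -0.3]
opening: 0.002
```

Request:
move_arm:
  plan:
    - [[0,0,0,0,0,0.004,0],[0,0,0,0,0,0.006,0],[0,0,0,0,0,0.008,0],[0,0,0,0,0,0.01,0],[0,0,0,0,0,0.01,0]]

```text
time: 10.3
eef_pos: [0.4953, -0.078, 0.178]
tcp_rot: [0.998, -0.057, 0.001, -0.002]
contact_force: [0.7, -1.0, 0.1]
opening: -0.005
```

```bash
python3 - <<'E'
from h import *
st()
E
```

```text
t 10.3 jug [-66.8   0.5 178. ] F [ 0.8 -0.9  0.1] op -0.005 ang [-0.26 -0.16  0.13]
```

Request:
move_arm:
  plan:
    - [[0,0,0,0,0,0.003,0],[0,0,0,0,0,0.006,0],[0,0,0,0,0,0.008,0],[0,0,0,0,0,0.01,0],[0,0,0,0,0,0.01,0]]

```text
time: 10.92
eef_pos: [0.4952, -0.0779, 0.1678]
tcp_rot: [0.998, -0.057, 0.001, -0.002]
contact_force: [0.3, 0.1, -0.6]
opening: 0.001
```

```bash
python3 - <<'E'
from h import *
st()
E
```

```text
t 10.93 jug [-66.8   0.6 167.8] F [ 0.2  0.1 -0.6] op 0.001 ang [-0.26 -0.13  0.14]
```

Request:
move_arm:
  plan:
    - [[0,0,0,0,0,0.002,0],[0,0,0,0,0,0.004,0],[0,0,0,0,0,0.006,0],[0,0,0,0,0,0.008,0],[0,0,0,0,0,0.008,0]]

```text
time: 11.55
eef_pos: [0.4951, -0.0778, 0.1595]
tcp_rot: [0.998, -0.057, 0.001, -0.002]
contact_force: [-0.2, 1.0, 0.4]
opening: 0.002
```

```bash
python3 - <<'E'
from h import *
st()
snap('side','d8')
b=cv2.imread('pics/d8.png')[235:345,260:400]
cv2.imwrite('pics/c10.png',cv2.resize(b,None,fx=5.4,fy=5.4))
E
```

```text
t 11.55 jug [-67.    0.7 159.5] F [-0.3  1.   0.4] op 0.002 ang [-0.27 -0.11  0.14]
```

View pics/c10.png

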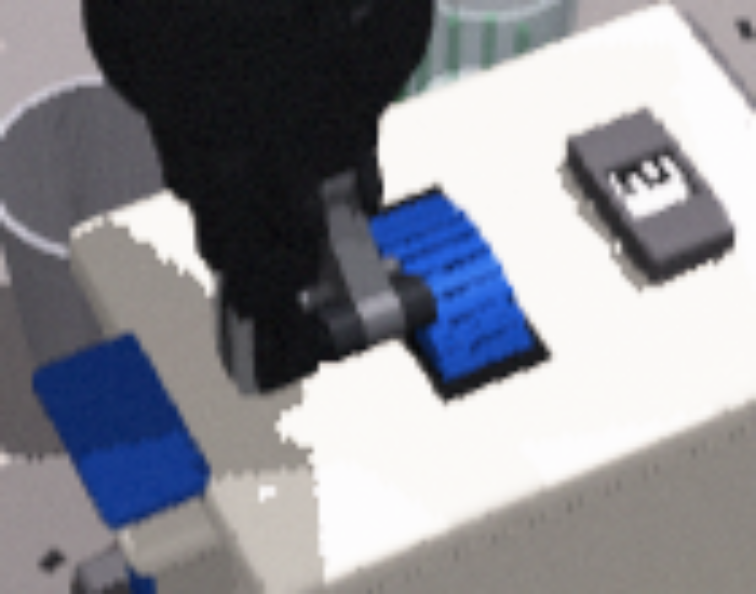

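Request:
move_arm:
  plan:
    - [[0,0,0,0,0,0.001,0],[0,0,0,0,0,0.002,0],[0,0,0,0,0,0.003,0],[0,0,0,0,0,0.003,0],[0,0,0,0,0,0.003,0]]

```text
time: 12.22
eef_pos: [0.4954, -0.0779, 0.159]
tcp_rot: [0.998, -0.057, 0.001, -0.002]
contact_force: [-3.8, 0.5, 10.1]
opening: -0.004
```

```bash
python3 - <<'E'
from h import *
st()
E
```

```text
t 12.22 jug [-66.7   0.6 159. ] F [-3.8  0.  10.1] op -0.004 ang [-0.24 -0.12  0.15]
```

The plate also sits at the shut height with 10 N on it, so the lid is fully shut and the true tip is about 24 mm above the reported TCP. Next I'll lift and go over to the +y side of the wheel.

Request:
move_arm:
  plan:
    - [[0,0,0,0,0,-0.03,0],[0,0,0,0.01,-0.005,-0.045,0],[0,0,0,0.03,-0.015,-0.045,0],[0,0,0,0.046,-0.025,-0.045,0],[0,0,0,0.0465,-0.025,-0.04,0]]

```text
time: 12.85
eef_pos: [0.5453, -0.0579, 0.1987]
tcp_rot: [0.998, -0.056, 0.001, -0.002]
contact_force: [-0.2, 0.4, -0.9]
opening: 0.001
```

```bash
python3 - <<'E'
from h import *
st()
snap('wrist','w9');st()
E
```

```text
t 12.85 jug [-19.4  26.3 198.7] F [-0.2  0.4 -0.9] op 0.001 ang [-0.25 -0.11  0.24]
t 12.9 jug [-20.7  26.1 197.3] F [-0.3 -0.7 -1.3] op 0.001 ang [-0.26  0.04  0.21]
```

View pics/w9.png

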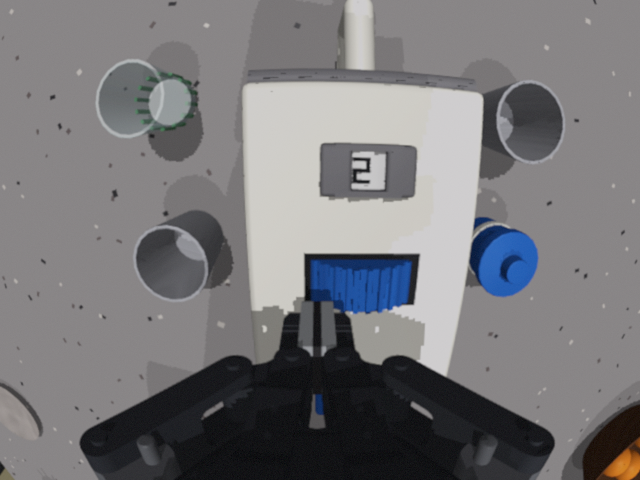

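```bash
python3 - <<'E'
from h import *
c=get_calibration('wrist');E=np.linalg.inv(c['hand_eye'])
def pw(P):
    p=E[:3,:3]@np.array(P)+E[:3,3];v=np.array([p[0],-p[1],-p[2]]);th=np.arctan2(np.hypot(*v[:2]),v[2]);return (c['mtx'][:2,2]+c['mtx'][0,0]*th*v[:2]/np.hypot(*v[:2])).round(1)
for P in ([0,0,-.024],[.011,0,-.024],[-.011,0,-.024],[.011,.006,-.024]): print(P,pw(P))
s=get_state();C=R.from_quat(s['tcp_rot'])
for n,p in [('axletop',[-.02,0,.199]),('wx+',[-.008,0,.199]),('wx-',[-.032,0,.199]),('win',[.04,0,.1945]),('slot',[-.008,.032,.183])]: print(n,pw(C.inv().apply(j2w(p)-s['eef_pos'])))
E
```

```text
[0, 0, -0.024] [316.1 319.7]
[0.011, 0, -0.024] [316.1 297.5]
[-0.011, 0, -0.024] [316.1 340.4]
[0.011, 0.006, -0.024] [330.1 297.4]
axletop [368.7 295.5]
wx+ [370.2 273.3]
wx- [367.3 316.5]
win [373.5 172.4]
slot [304.9 261. ]
```

Request:
move_arm:
  plan:
    - [[0,0,0,0,0,0.012,0],[0,0,0,0,0,0.0235,0],[0,0,0,0,0.006,0.0235,0],[0,0,0,0,0.012,0.0235,0],[0,0,0,0,0.018,0.0235,0]]

```text
time: 13.52
eef_pos: [0.5419, -0.0764, 0.175]
tcp_rot: [0.998, -0.057, -0.0, -0.002]
contact_force: [-3.1, 0.7, 4.0]
opening: 0.001
```

```bash
python3 - <<'E'
from h import *
st()
snap('wrist','w10');st()
a=cv2.imread('pics/w10.png')[130:350,240:480];cv2.imwrite('pics/c11.png',cv2.resize(a,None,fx=2.7,fy=2.7))
E
```

```text
t 13.53 jug [-20.6   7.6 175. ] F [-3.1  0.3  4. ] op 0.001 ang [-0.23  0.02  0.21]
t 13.57 jug [-20.4   6.8 174.9] F [-2.6  1.8  5. ] op 0.001 ang [-0.18 -0.02  0.18]
```

View pics/c11.png

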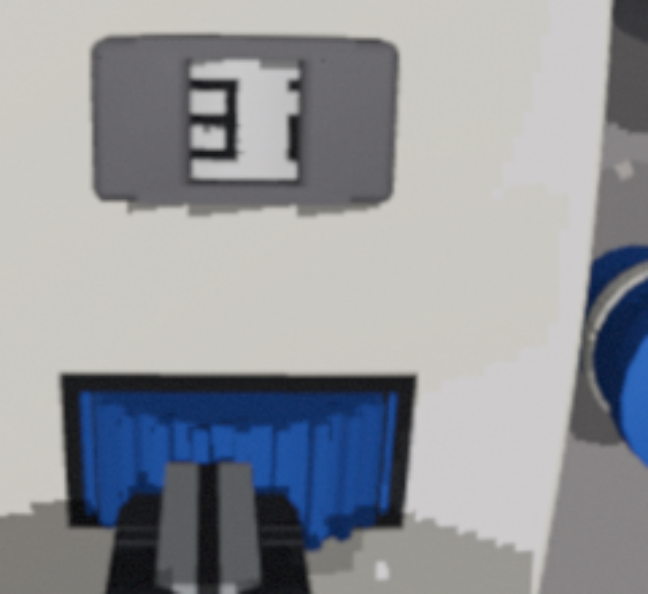

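Rubbing works: in the wrist view the 3 is coming in at the left and the 2 is leaving at the right, so the reading is about 2.67. I'll continue the stroke.

Request:
move_arm:
  plan:
    - [[0,0,0,0,0.005,0.001,0],[0,0,0,0,0.01,0.001,0],[0,0,0,0,0.014,0.001,0],[0,0,0,0,0.018,0.001,0],[0,0,0,0,0.018,0.001,0]]

```text
time: 14.2
eef_pos: [0.5404, -0.0958, 0.1737]
tcp_rot: [0.998, -0.057, 0.001, -0.001]
contact_force: [0.3, -1.2, 1.9]
opening: -0.0
```

```bash
python3 - <<'E'
from h import *
st()
snap('wrist','w11');st()
a=cv2.imread('pics/w11.png')[130:350,240:480];cv2.imwrite('pics/c12.png',cv2.resize(a,None,fx=2.7,fy=2.7))
E
```

```text
t 14.2 jug [-19.9 -11.9 173.7] F [ 0.5 -1.1  1.9] op -0.0 ang [-0.12 -0.09  0.17]
t 14.25 jug [-19.9 -11.9 173.7] F [ 1.3 -0.3  0.9] op 0.001 ang [-0.11 -0.08  0.18]
```

View pics/c12.png

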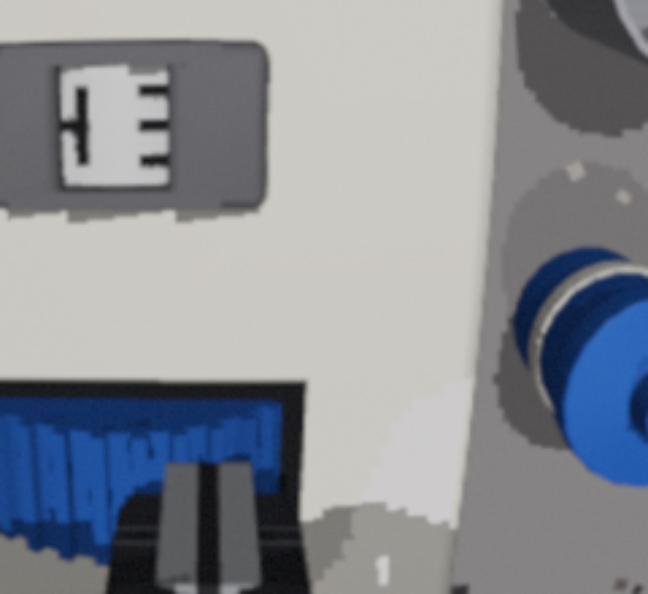

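About 3.5 now, with the 4 entering at the left. I'll lift, go back, and make a second short stroke.

Request:
move_arm:
  plan:
    - [[0,0,0,0,0,-0.01,0],[0,0,0,0,-0.005,-0.015,0],[0,0,0,0,-0.019,-0.015,0],[0,0,0,0,-0.02,-0.005,0],[0,0,0,0,-0.02,-0.001,0]]

```text
time: 14.88
eef_pos: [0.5422, -0.0751, 0.1746]
tcp_rot: [0.998, -0.056, -0.0, -0.001]
contact_force: [-4.9, 3.4, 12.5]
opening: 0.007
```

```bash
python3 - <<'E'
from h import *
st()
E
```

```text
t 14.88 jug [-20.5   8.9 174.6] F [-5.2  2.8 12.5] op 0.007 ang [-0.16  0.02  0.23]
```

Request:
move_arm:
  plan:
    - [[0,0,0,0,0.002,0,0],[0,0,0,0,0.004,0,0],[0,0,0,0,0.006,0,0],[0,0,0,0,0.007,0,0],[0,0,0,0,0.007,0,0]]

```text
time: 15.5
eef_pos: [0.5413, -0.0821, 0.1748]
tcp_rot: [0.998, -0.057, -0.0, -0.002]
contact_force: [-1.9, 1.6, 5.3]
opening: 0.003
```

```bash
python3 - <<'E'
from h import *
st()
snap('wrist','w12')
a=cv2.imread('pics/w12.png')[130:350,240:480];cv2.imwrite('pics/c13.png',cv2.resize(a,None,fx=2.7,fy=2.7))
E
```

```text
t 15.5 jug [-20.6   1.8 174.8] F [-2.1  1.3  5.3] op 0.003 ang [-0.17  0.05  0.21]
```

View pics/c13.png

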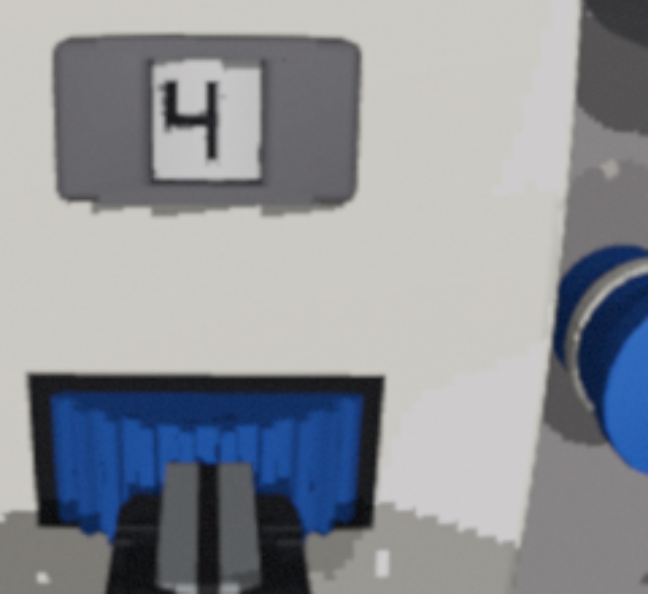

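The 4 is showing, about 17 crop pixels left of mid-window (digit 190, window 208). That needs roughly 3.4 mm more.

Request:
move_arm:
  plan:
    - [[0,0,0,0,0.001,0,0],[0,0,0,0,0.002,0,0],[0,0,0,0,0.003,0,0],[0,0,0,0,0.0035,0,0],[0,0,0,0,0.0035,0,0]]

```text
time: 16.18
eef_pos: [0.5409, -0.0857, 0.1749]
tcp_rot: [0.998, -0.057, -0.0, -0.001]
contact_force: [-1.0, 1.8, 4.2]
opening: 0.001
```

```bash
python3 - <<'E'
from h import *
st()
snap('wrist','w13')
a=cv2.imread('pics/w13.png')[130:350,240:480];cv2.imwrite('pics/c14.png',cv2.resize(a,None,fx=2.7,fy=2.7))
E
```

```text
t 16.18 jug [-20.6  -1.8 174.9] F [-1.2  1.7  4.2] op 0.001 ang [-0.15  0.05  0.22]
```

View pics/c14.png

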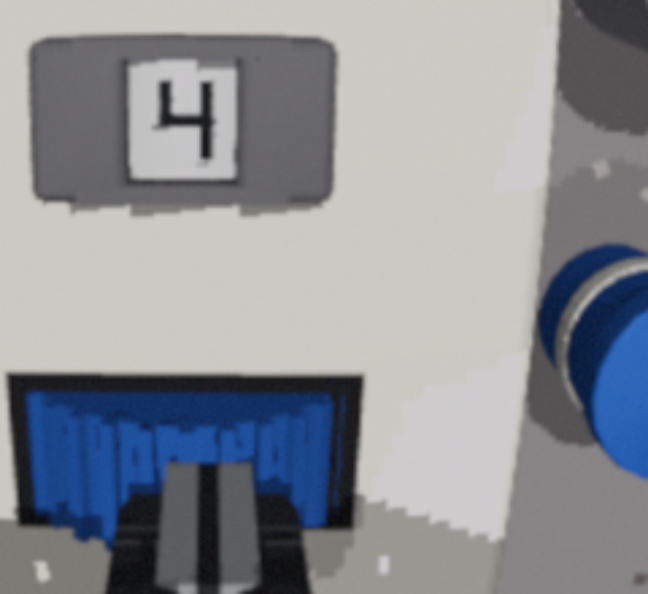

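The 4 is now centred (digit about 186, window 183). I'll lift straight off and check from above the window.

Request:
move_arm:
  plan:
    - [[0,0,0,0,0,-0.015,0],[0,0,0,0,0,-0.03,0],[0,0,0,-0.01,-0.005,-0.045,0],[0,0,0,-0.02,-0.006,-0.05,0],[0,0,0,-0.02,-0.006,-0.05,0]]

```text
time: 16.85
eef_pos: [0.5211, -0.0774, 0.2256]
tcp_rot: [0.998, -0.056, 0.0, -0.001]
contact_force: [0.2, -0.1, 0.2]
opening: -0.004
```

```bash
python3 - <<'E'
from h import *
st()
snap('wrist','w14');snap('scene','s14');snap('side','d14')
for n in ['side','scene']:
  for q in ['lid_hinge','lid_tab','wheel_axle','window','cup_a_mid','tumbler_mid','cartridge_mid']:
        print(n,q,[(np.round(r['centre']).tolist(),round(r['p'],2)) for r in pinpoint(n,q)][:2])
a=cv2.imread('pics/w14.png')[110:310,220:420];b=cv2.imread('pics/d14.png')[210:430,260:480]
f=cv2.resize
cv2.imwrite('pics/c15.png',np.hstack([f(a,(400,400),interpolation=3),f(b,(400,400))]))
w=cv2.imread('pics/w14.png')[130:220,260:380];cv2.imwrite('pics/c16.png',f(w,None,fx=6,fy=6,interpolation=3))
E
```

```text
t 16.85 jug [-41.1   4.2 225.6] F [ 0.2 -0.   0.2] op -0.004 ang [-0.13 -0.01  0.23]
side lid_hinge [([405.0, 270.0], 0.88), ([279.0, 279.0], 0.69)]
side lid_tab [([284.0, 312.0], 0.84), ([403.0, 275.0], 0.3)]
side wheel_axle [([341.0, 292.0], 0.87), ([280.0, 281.0], 0.61)]
side window [([383.0, 266.0], 0.66)]
side cup_a_mid [([452.0, 402.0], 0.67)]
side tumbler_mid [([349.0, 242.0], 0.78)]
side cartridge_mid [([280.0, 280.0], 0.61), ([344.0, 291.0], 0.35)]
scene lid_hinge [([238.0, 239.0], 0.94)]
scene lid_tab [([264.0, 181.0], 0.87), ([166.0, 276.0], 0.36)]
scene wheel_axle [([250.0, 207.0], 0.7)]
scene window [([245.0, 211.0], 0.79)]
scene cup_a_mid [([166.0, 276.0], 0.71)]
scene tumbler_mid [([329.0, 299.0], 0.57)]
scene cartridge_mid [([188.0, 242.0], 0.71)]
```

View pics/c15.png

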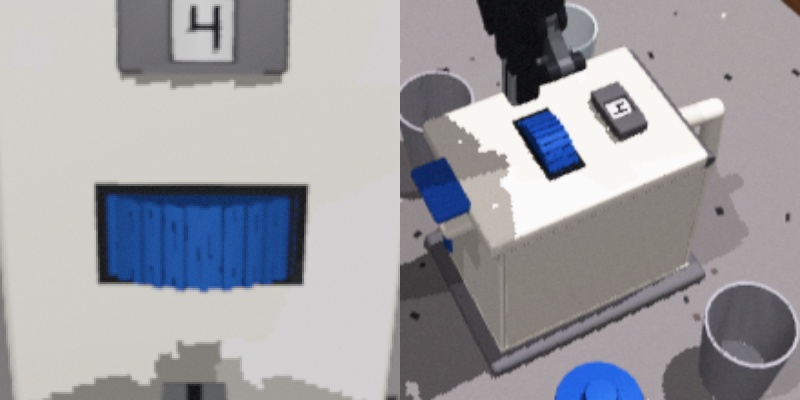

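View pics/c16.png

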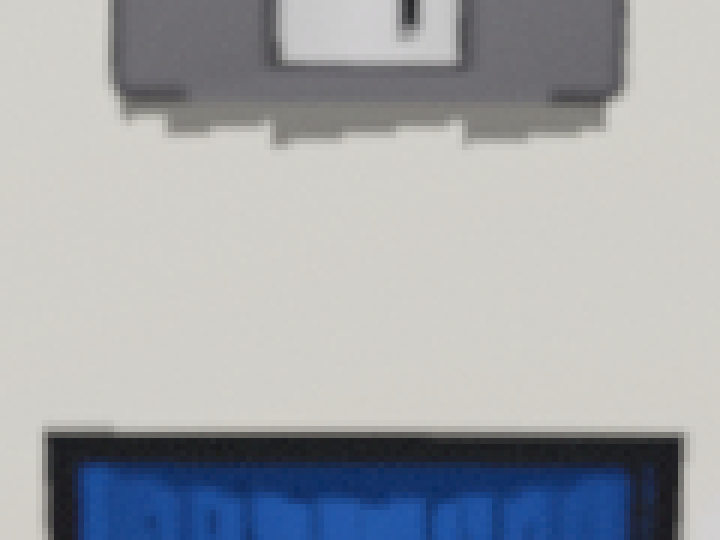

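View pics/s14.png

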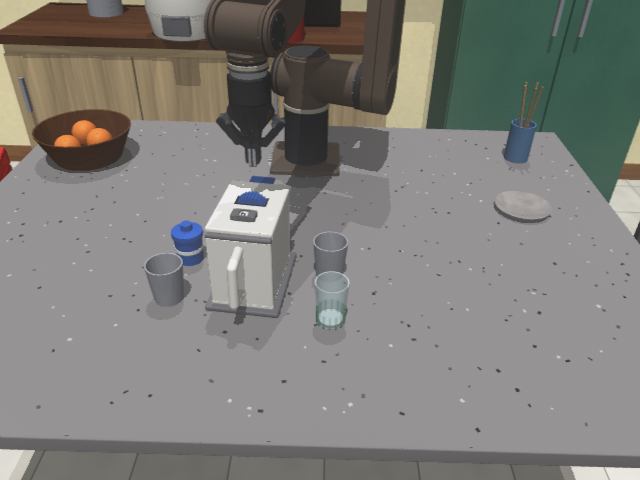

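```bash
python3 - <<'E'
import cv2
w=cv2.imread('pics/w14.png')[90:150,275:345];cv2.imwrite('pics/c17.png',cv2.resize(w,None,fx=10,fy=10,interpolation=0))
E
```

```text
(no output)
```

View pics/c17.png

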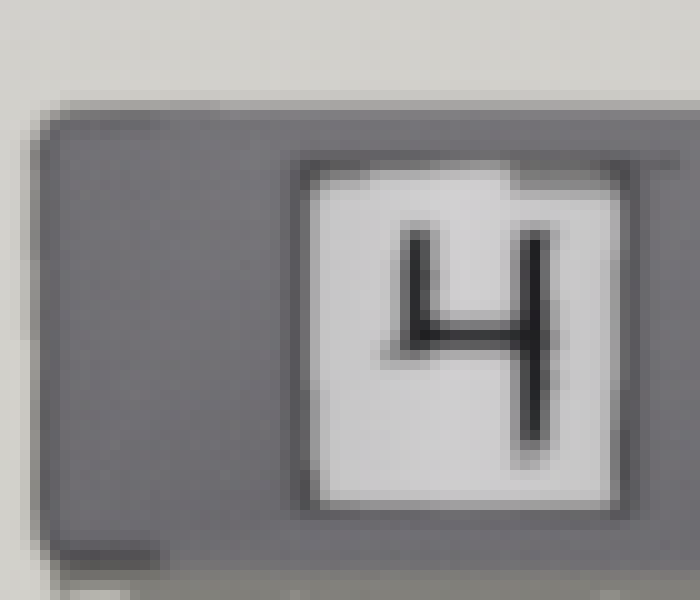

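```bash
python3 - <<'E'
from h import *
print(ticket.sign_off());st()
E
```

```text
the job is handed in; nothing more can be done
None
the job is handed in; nothing more can be done
```

I pushed the jug's lid fully shut, then rolled the wheel in two edge strokes until the 4 sat in the window. The job is handed in at about 17.6 s of the 64 s allowed.

- **Lid:** it met its hard stop twice, at about 14 N near the tab and 10 N on the plate, at the same height. The side view shows no gap, and the tab and wheel appear within a few pixels of where they should be when shut.
- **Digit:** in the last wrist picture, the 4 is about 1 pixel right of mid-window, which is roughly 0.02–0.03 rad past centre. I left that as it was.
- **Other items:** both cups, the glass and the cartridge look unmoved in the scene view. In the final side picture the network did not find the cartridge, giving only a false hit at about (280, 280), though it is visible there. The second cup I checked only by eye.
- **Arm:** the gripper was clear of the lid at hand-in.
- **Disagreement:** the fingertips met the lid with the reported TCP about 24 mm lower than the stated geometry gives, so I judged heights by contact force and pictures instead.

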